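Find the loose bottle cap by its breakaway torque

TASK

Check the caps of all three amber bottles in the white rack: turn each clockwise, feeling the torque, until it just gives, so that its white line stays a few degrees (no more than ten) past the bottle's line, then let it go. A sound cap gives at about 0.5 N m; once you have found the bottle whose cap gives at only about half of that, stand it upright in the yellow tray. Leave the sound bottles in the rack and the things around alone.

Things in the scene. Friction and masses are not known exactly. Their poses are not given: they have to be found in the camera images.
- bottle_a_mid (a point): square amber glass bottle, 64 x 64 x 94 mm body, 148 mm tall over the cap, 0.3 to 0.5 kg, standing loose in a rack pocket with 1 mm play each side. Site on the upright axis, 74 mm above the bottle's underside; z up, x and y square to the body's sides. All three bottles look the same
- bottle_b_mid (a point): square amber glass bottle, 64 x 64 x 94 mm body, 148 mm tall over the cap, 0.3 to 0.5 kg, standing loose in a rack pocket with 1 mm play each side. Site on the upright axis, 74 mm above the bottle's underside; z up, x and y square to the body's sides. All three bottles look the same
- bottle_c_mid (a point): square amber glass bottle, 64 x 64 x 94 mm body, 148 mm tall over the cap, 0.3 to 0.5 kg, standing loose in a rack pocket with 1 mm play each side. Site on the upright axis, 74 mm above the bottle's underside; z up, x and y square to the body's sides. All three bottles look the same
- cap_a_mid (a point): dark blue ribbed screw cap, 54 mm diameter, 27 mm high. Site at its centre (half-way up); z up, x to its white line. 20 mm free below its rim for fingertips. Tightens clockwise seen from above. Turned, it first winds up springily on its liner, torque rising, by 0.05 to 0.35 rad as the liner is stiff or soft; when it gives, torque stays level. Let go, the wind-up springs back, the slip stays
- cap_b_mid (a point): dark blue ribbed screw cap, 54 mm diameter, 27 mm high. Site at its centre (half-way up); z up, x to its white line. 20 mm free below its rim for fingertips. Tightens clockwise seen from above. Turned, it first winds up springily on its liner, torque rising, by 0.05 to 0.35 rad as the liner is stiff or soft; when it gives, torque stays level. Let go, the wind-up springs back, the slip stays
- cap_c_mid (a point): dark blue ribbed screw cap, 54 mm diameter, 27 mm high. Site at its centre (half-way up); z up, x to its white line. 20 mm free below its rim for fingertips. Tightens clockwise seen from above. Turned, it first winds up springily on its liner, torque rising, by 0.05 to 0.35 rad as the liner is stiff or soft; when it gives, torque stays level. Let go, the wind-up springs back, the slip stays
- mark_a (a point): outer upper edge of the cap where its white witness line crosses, 27 mm from the cap's axis; at the start this line lies over the white line on the bottle's shoulder, on the bottle's +x side (all three the same, so it does not show which cap is loose)
- mark_b (a point): outer upper edge of the cap where its white witness line crosses, 27 mm from the cap's axis; at the start this line lies over the white line on the bottle's shoulder, on the bottle's +x side (all three the same, so it does not show which cap is loose)
- mark_c (a point): outer upper edge of the cap where its white witness line crosses, 27 mm from the cap's axis; at the start this line lies over the white line on the bottle's shoulder, on the bottle's +x side (all three the same, so it does not show which cap is loose)
- rack: fixed white bottle rack, 100 x 320 x 46 mm, origin under its centre, its long side along its y axis; three square pockets at y = -105, 0 and +105 mm, 66 mm wide and 36 mm deep (floor 10 mm above the bench), which keep a bottle from turning after about 2 degrees of play (scraping round in that play already takes up to 0.16 N m)
- tray_in (a point): centre of the inner floor (4 mm above the bench) of a fixed open yellow tray, 200 x 160 x 35 mm outside along its x and y axes, 4 mm walls, for bottles to be rechecked
- beaker_rim (a point): centre of the mouth of an empty glass beaker, 68 mm diameter, 85 mm tall; leave alone
- dish: closed glass dish lying flat, 90 mm diameter, 16 mm high, origin under its centre; leave alone
- slidebox: closed blue slide box, 87 x 102 x 34 mm, origin under its centre; leave alone
There are look-alikes about, which are no part of the job. What is shaped like the part that bears bottle_a_mid but green is not meant.

How it is judged (in metres and radians):
At the end, for the whole second after the job is handed in: Each cap's white line stays 1.5 to 10.8 degrees clockwise past its bottle's; the bottle with the loose cap (which sits 0.4 mm up its thread, too little to see) stands upright within 4.5 degrees on the yellow tray's floor, the two sound ones in pockets of the rack (y of mark_a in the frame of bottle_a_mid between -0.0051 and -0.0007 m and angle between each of bottle_a_mid, bottle_b_mid, bottle_c_mid's own z axis and vertical below 0.08 rad and ((z of mark_a in the frame of bottle_a_mid above 0.0742 m and x of bottle_a_mid in the frame of tray_in between -0.066 and 0.066 m and y of bottle_a_mid in the frame of tray_in between -0.046 and 0.046 m and height (world z) of bottle_a_mid below 0.083 m) or (z of mark_a in the frame of bottle_a_mid below 0.0742 m and x of bottle_a_mid in the frame of rack between -0.01 and 0.01 m and y of bottle_a_mid in the frame of rack between -0.12 and 0.12 m and height (world z) of bottle_a_mid below 0.09 m)) and y of mark_b in the frame of bottle_b_mid between -0.0051 and -0.0007 m and ((z of mark_b in the frame of bottle_b_mid above 0.0742 m and x of bottle_b_mid in the frame of tray_in between -0.066 and 0.066 m and y of bottle_b_mid in the frame of tray_in between -0.046 and 0.046 m and height (world z) of bottle_b_mid below 0.083 m) or (z of mark_b in the frame of bottle_b_mid below 0.0742 m and x of bottle_b_mid in the frame of rack between -0.01 and 0.01 m and y of bottle_b_mid in the frame of rack between -0.12 and 0.12 m and height (world z) of bottle_b_mid below 0.09 m)) and y of mark_c in the frame of bottle_c_mid between -0.0051 and -0.0007 m and ((z of mark_c in the frame of bottle_c_mid above 0.0742 m and x of bottle_c_mid in the frame of tray_in between -0.066 and 0.066 m and y of bottle_c_mid in the frame of tray_in between -0.046 and 0.046 m and height (world z) of bottle_c_mid below 0.083 m) or (z of mark_c in the frame of bottle_c_mid below 0.0742 m and x of bottle_c_mid in the frame of rack between -0.01 and 0.01 m and y of bottle_c_mid in the frame of rack between -0.12 and 0.12 m and height (world z) of bottle_c_mid below 0.09 m))); the robot touches nothing.
It fails at once if a bottle is taken out of its pocket before its cap has been turned past the point of giving ((height (world z) of bottle_a_mid above 0.105 m and y of mark_a in the frame of bottle_a_mid above -0.0007 m) or (height (world z) of bottle_b_mid above 0.105 m and y of mark_b in the frame of bottle_b_mid above -0.0007 m) or (height (world z) of bottle_c_mid above 0.105 m and y of mark_c in the frame of bottle_c_mid above -0.0007 m)).
It fails at once if a sound bottle is lifted out of its pocket ((height (world z) of bottle_a_mid above 0.125 m and z of mark_a in the frame of bottle_a_mid below 0.0742 m) or (height (world z) of bottle_b_mid above 0.125 m and z of mark_b in the frame of bottle_b_mid below 0.0742 m) or (height (world z) of bottle_c_mid above 0.125 m and z of mark_c in the frame of bottle_c_mid below 0.0742 m)).
It fails at once if the beaker, dish or slide box is moved by more than 30 mm (distance of any of beaker_rim, dish, slidebox from where it was at the start of the episode above 0.03 m).
It also fails if it takes over 72 s, if anything falls off the work surface, if the arm or the gripper's body presses on something with over 40 N, if the wrist force passes 120 N, or if a joint passes its speed limit or range.

ROBOT

A 6-joint arm with a two-finger parallel gripper is mounted at the origin on the work surface. World frame = base frame: x ahead of the robot, y to its left, z up, the work surface at z = 0. Lengths are in mm, angles in rad, forces in N, time in s.
With the tool pointing down it reaches from about 275 to 825 mm from the base axis. Payload 5.2 kg.
Tool frame: the origin (TCP) lies at the very end of the fingers, on their centre line; the grasp point (between the pads) lies 19 mm behind it; x points along the fingers, y is the direction in which the jaws open and shut, and the axes are right-handed (so a half turn about x gives the same grasp; the last joint's range is limited). The gripper opens to 93 mm and grips with 3 to 60 N. Pads are 15 mm wide; open, the fingers measure 128 mm over their backs; the gripper's body (75 mm by 188 mm) begins 65 mm behind the grasp point.
Start: joints at [-1.403, 0.259, 1.535, -0, 1.348, -0.203], TCP at [199.319, -512.618, 218.653] pointing down, gripper open.
Joint ranges: [-3.14, 3.14], [-0.91, 2.08], [0.19, 2.58], [-1.22, 4.36], [0.22, 2.71], [-3.12, 3.12]. Speed limits (rad/s): [2.57, 2.57, 3.14, 3.14, 3.14, 3.14].

INTERFACE

Orientations are given as a unit quaternion [x, y, z, w].
In Python, from bench import r gives the robot as it stands.
- The arm moves only by the tool step_arm, never from a script. Its argument "increments" is text: rows parted by semicolons, each of 7 numbers parted by spaces: the shift along the tool's x, y, z in cm, then the turn, a rotation vector about the tool's x, y, z in degrees, then the closure, from 0 (fully open) to 1 (shut). In form: x y z wx wy wz fingers; .... A call has 1 to 8 rows; each row is the pose to reach, as a shift and turn from the pose measured when the call began, along the tool's axes at that moment; what a row does not reach only later rows make up. A row lasts 1/12 s, in which the tool goes at most 41.7 mm and 7.16 degrees, less where a joint would pass 70% of its speed; a pose out of reach is approached as far as the arm can. A call with a gripper value outside its range is refused whole. The fingers move at their own pace and stop on an object; "force" is the grip in N (left out, the last holds). Time passes only in rows, so rows that repeat a pose let the fingers close. It gives the time, the measured TCP pose, the force and the opening at its end, in the units of the state.
- r.sense(): the state, without advancing time (a new reading comes with each control period).
- r.camera(name): name is "scene" or "top"; returns (picture, depth): 420x560x3 uint8, red, green, blue; 420x560 float32, mm along the optical axis (not along the pixel's ray), 0 where there is no reading.
- r.camera_params(name): a dict with "fx", "fy", "cx", "cy" (pixels), "distortion" ([k1, k2, p1, p2, k3] as OpenCV has them; the pictures are not rectified), "position" and "attitude" of the camera in the world. Camera axes: x right, y up, looking along -z (the intrinsics and any distortion apply to the point x, -y, -z); pixel columns grow to the right and rows downward; lengths in mm; the calibration is good to about 2 mm. A picture is of the moment at which its call begins. camera_params takes no time and is no camera call.
- r.job_done(): hands the job in, once; it reports no verdict.
The state is a dict: "clock": time; "joint_positions": joint angles; "joint_velocities": joint speeds; "joint_torque": joint torques, N m; "eef_pos": TCP position; "ee_rot": TCP orientation; "wrist_force": force on the tool from outside, world axes, zero at the start; "moment": the same for the moment, N m; "opening": finger opening in mm.
Only numpy, scipy, OpenCV 4.12 (cv2) and the standard library are available. Lean on these libraries where they do the work, as an engineer would, in place of code of your own. Each camera call takes 0.05 s, during which the arm holds its last target. There are 200 camera calls.

## Working session

There is one attempt and no reset: what is moved stays moved. The work goes in short steps, Python scripts to look and compute and a tool call to move; the robot and the scene stay as the last step left them, time stands still between calls to the robot, and variables do not carry over. Pictures are saved under pics/ and viewed, about 8 in all and at most 12, crops included, and the job is handed in when it is done.

Besides the shell and the picture viewer there is one more tool, called after "Emit:" by a JSON object that holds its "name" and its "arguments", one argument or row to a line. step_arm: Moves the arm, as the interface text tells. Its arguments: {"type":"object","properties":{"increments":{"type":"string"},"force":{"type":"number"}},"required":["increments"]}

```bash
ls; mkdir -p pics
python3 - <<'E'
from bench import r
import cv2,numpy as np
for n in("scene","top"):
    p,d=r.camera(n); cv2.imwrite(f"pics/{n}0.png",p[:,:,::-1]); np.savez(f"{n}0.npz",p=p,d=d)
    print(r.camera_params(n))
print(r.sense())
E
```

```text
pics
{'fx': 505.93063807889456, 'fy': 505.93063807889456, 'cx': 278.21009421206355, 'cy': 213.4547512644707, 'distortion': array([-0.02972111,  0.        ,  0.        ,  0.        ,  0.        ]), 'position': array([931.71855221, 279.05364404, 930.59784842]), 'attitude': array([0.12730474, 0.23393305, 0.85475386, 0.44549374])}
{'fx': 459.72452548160396, 'fy': 459.72452548160396, 'cx': 274.9382205550848, 'cy': 210.21086861624352, 'distortion': array([-0.07977544,  0.        ,  0.        ,  0.        ,  0.        ]), 'position': array([ 429.71309334,    5.16361341, 1083.16941492]), 'attitude': array([ 0.04440464, -0.04649074, -0.70050333,  0.71074744])}
{'clock': 0.1, 'joint_positions': array([-1.40279944e+00,  2.59263125e-01,  1.53590180e+00,  3.29889744e-05,
        1.34801687e+00, -2.02777071e-01]), 'joint_velocities': array([-0.00098879, -0.00106728, -0.00217117, -0.00058173, -0.00035842,
       -0.00158854]), 'joint_torque': array([ 1.41151162e-03, -4.38209724e+01, -2.84643996e+01,  7.20222783e-02,
        3.62061337e-02, -4.65878838e-05]), 'eef_pos': array([ 199.25151763, -512.14478377,  217.93344513]), 'ee_rot': array([ 0.6950119 ,  0.13089778, -0.69496962,  0.12977465]), 'wrist_force': array([-0.02188653, -0.34905931,  0.20301835]), 'moment': array([-0.0065795 , -0.00585245,  0.00987244]), 'opening': 92.61087942423754}
```

View pics/scene0.png

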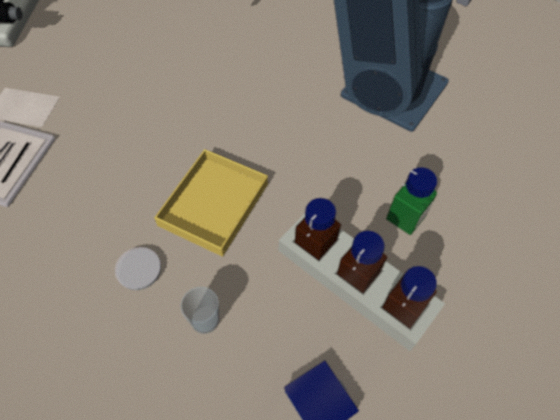

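View pics/top0.png

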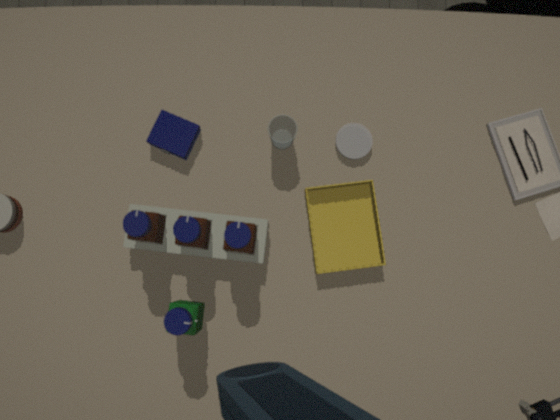

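```bash
cat > h.py <<'E'
import numpy as np,cv2
from bench import r
from scipy.spatial.transform import Rotation as R
def rays(n,uv):
    c=r.camera_params(n);K=np.array([[c['fx'],0,c['cx']],[0,c['fy'],c['cy']],[0,0,1]])
    q=cv2.undistortPoints(np.float64(uv).reshape(-1,1,2),K,c['distortion']).reshape(-1,2)
    d=np.c_[q[:,0],-q[:,1],-np.ones(len(q))]
    return c['position'],R.from_quat(c['attitude']).apply(d)
def onplane(n,uv,z):
    o,d=rays(n,uv); return o+d*((z-o[2])/d[:,2])[:,None]
def cloud(n,mask,depth):
    v,u=np.nonzero(mask&(depth>0)); o,d=rays(n,np.c_[u,v]); return o+d*depth[v,u][:,None],np.c_[u,v]
E
python3 - <<'E'
from h import *
np.set_printoptions(precision=1,suppress=True)
for n in("top","scene"):
    f=np.load(n+"0.npz");p,d=f['p'],f['d'];hsv=cv2.cvtColor(p,cv2.COLOR_RGB2HSV)
    blue=cv2.inRange(hsv,(112,120,60),(130,255,255))
    k,l,s,c=cv2.connectedComponentsWithStats(blue)
    for i in range(1,k):
        if s[i,4]<100: continue
        m=(l==i); P,uv=cloud(n,m,d)
        t=P[:,2]>P[:,2].max()-8
        # mask-contour-hull filled circle
        print(n,c[i],s[i,4],'zmed',np.median(P[t][:,2]),'zpct',np.percentile(P[:,2],[5,50,95]),'xy',P[t][:,:2].mean(0),'mid',(P[t].min(0)+P[t].max(0))[:2]/2, np.ptp(P[t],axis=0)[:2])
        # top rim on plane
        Q=onplane(n,uv,158); 
    yel=cv2.inRange(hsv,(20,120,80),(32,255,255))>0
    P,uv=cloud(n,yel,d); fl=P[(P[:,2]<14)]
    print('tray',P[:,2].min(),P[:,2].max(),cv2.minAreaRect(np.float32(P[:,:2])),'floor',cv2.minAreaRect(np.float32(fl[:,:2])))
    wh=(hsv[:,:,1]<60)&(hsv[:,:,2]>110)
    k,l,s,c=cv2.connectedComponentsWithStats(wh.astype(np.uint8))
    for i in range(1,k):
        if s[i,4]<300: continue
        P,_=cloud(n,l==i,d); P=P[(P[:,2]>38)&(P[:,2]<56)]
        if len(P)>200: print('rack?',c[i],s[i,4],np.median(P[:,2]),cv2.minAreaRect(np.float32(P[:,:2])))
p=np.load("top0.npz")['p']
cv2.imwrite("pics/crop.png",cv2.resize(p[195:275,110:280],None,fx=4.5,fy=4.5,interpolation=cv2.INTER_CUBIC)[:,:,::-1])
E
```

```text
top [172.6 133.5] 1343 zmed 34.82971549105696 zpct [31.1 34.4 37.7] xy [744.4 247.6] mid [745.5 248.2] [109.9 115.5]
top [135.7 223.6] 414 zmed 158.22867225174718 zpct [155.7 158.2 160.6] xy [517.6 286.1] mid [518.9 286.1] [49.1 48. ]
top [186.  229.5] 464 zmed 158.08847642830347 zpct [155.8 158.1 160.7] xy [507.4 182.6] mid [508.4 182.9] [49.  49.4]
top [237.  235.2] 450 zmed 158.4578352340323 zpct [155.7 158.4 161.1] xy [497.6  79.1] mid [498.  79.] [48.8 48.6]
top [176.6 320.8] 484 zmed 148.02085973907424 zpct [144.8 147.9 150.6] xy [324.  197.4] mid [324.1 196.4] [51.2 48.7]
tray -3.735765585825675 40.80164971318413 ((531.2776489257812, -157.50323486328125), (199.8871307373047, 160.64532470703125), 7.9083099365234375) floor ((530.3009033203125, -160.0599822998047), (197.50021362304688, 151.40933227539062), 8.078018188476562)
rack? [282.  203.3] 192638 46.39305223980614 ((524.578857421875, 338.52191162109375), (629.7863159179688, 99.47529602050781), 84.4161148071289)
scene [421.5 182. ] 644 zmed 149.14455225313498 zpct [132.4 148.7 151.4] xy [326.4 198.4] mid [325.  197.8] [55.5 5
[... 174 characters left out ...]
ct [142.8 158.6 161. ] xy [509.9 183.8] mid [510.1 183.7] [52.5 52.1]
scene [419.1 282.8] 845 zmed 158.82089284035317 zpct [144.3 158.5 161. ] xy [520.6 287.4] mid [520.7 287.3] [53.7 52.4]
scene [320.5 395.8] 2599 zmed 35.14108999039706 zpct [32.2 35.  37.6] xy [742.1 245.6] mid [739.8 248.5] [100.8 118.9]
tray -1.128059599881226 40.696743481134604 ((532.3347778320312, -157.56983947753906), (202.51416015625, 161.3505096435547), 8.035309791564941) floor ((532.45068359375, -157.12557983398438), (199.80670166015625, 159.26708984375), 7.862458229064941)
rack? [271.2 215.5] 195984 46.69478743706122 ((579.9514770507812, -290.7635498046875), (446.1450500488281, 1288.8369140625), 5.744736671447754)
```

View pics/crop.png

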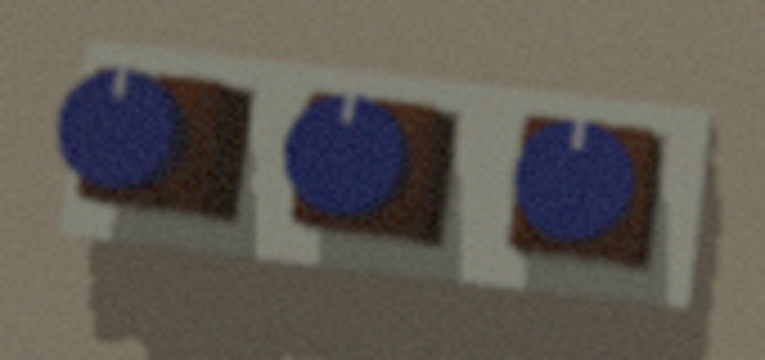

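```bash
cat >> h.py <<'E'
def go(x,y,z,yaw,s=None):
    """tool-frame shift (cm) and rotvec (deg) to TCP x,y,z mm, tool down, tool-y at yaw deg"""
    s=s or r.sense(); T=R.from_quat(s['ee_rot'])
    yv=np.array([np.cos(np.radians(yaw)),np.sin(np.radians(yaw)),0]);xv=np.array([0,0,-1.])
    G=R.from_matrix(np.c_[xv,yv,np.cross(xv,yv)])
    print('shift cm',T.inv().apply(np.array([x,y,z])-s['eef_pos'])/10,'rot',np.degrees((T.inv()*G).as_rotvec()))
def st():
    s=r.sense();M=R.from_quat(s['ee_rot']).as_matrix()
    np.set_printoptions(precision=2,suppress=True)
    print('t',round(s['clock'],2),'pos',s['eef_pos'],'yaw',round(np.degrees(np.arctan2(M[1,1],M[0,1])),2),'tilt',M[:,0],'F',s['wrist_force'],'M',s['moment'],'op',round(s['opening'],2),'q',s['joint_positions'])
E
python3 -c "
from h import *
st();go(499.5,80,200,90);go(499.5,80,200,-90)"
```

```text
t 0.1 pos [ 199.25 -512.14  217.93] yaw -68.76 tilt [-0.  0. -1.] F [-0.02 -0.35  0.2 ] M [-0.01 -0.01  0.01] op 92.61 q [-1.4   0.26  1.54  0.    1.35 -0.2 ]
shift cm [  1.88 -44.31 -49.44] rot [-158.76   -0.13   -0.  ]
shift cm [  1.88 -44.31 -49.44] rot [21.24 -0.    0.09]
```

Emit:
{"name": "step_arm", "arguments": {
  "increments": "1.9 -44.3 -49.4 -79 0 0 0;1.9 -44.3 -49.4 -79 0 0 0;1.9 -44.3 -49.4 -79 0 0 0;1.9 -44.3 -49.4 -79 0 0 0;1.9 -44.3 -49.4 -79 0 0 0;1.9 -44.3 -49.4 -79 0 0 0;1.9 -44.3 -49.4 -79 0 0 0;1.9 -44.3 -49.4 -79 0 0 0"
}}

```text
clock: 0.77
eef_pos: [350.0, -213.3, 209.0]
ee_rot: [0.546, 0.449, -0.546, 0.449]
wrist_force: [1.5, 0.1, -0.7]
opening: 92.9
```

```bash
python3 -c "
from h import *
st();go(499.5,80,200,10)"
```

```text
t 0.77 pos [ 349.98 -213.31  208.99] yaw -11.14 tilt [ 0.  0. -1.] F [ 1.46  0.1  -0.7 ] M [-0.09 -0.09  0.04] op 92.86 q [-0.82  0.01  1.85  0.    1.28 -0.63]
shift cm [  0.94   9.   -31.67] rot [-21.14  -0.08   0.  ]
```

Emit:
{"name": "step_arm", "arguments": {
  "increments": "0.9 9 -31.7 -21 0 0 0;0.9 9 -31.7 -21 0 0 0;0.9 9 -31.7 -21 0 0 0;0.9 9 -31.7 -21 0 0 0;0.9 9 -31.7 -21 0 0 0;0.9 9 -31.7 -21 0 0 0;0.9 9 -31.7 -21 0 0 0;0.9 9 -31.7 -21 0 0 0"
}}

```text
clock: 1.43
eef_pos: [499.8, 82.8, 200.1]
ee_rot: [0.455, 0.542, -0.455, 0.541]
wrist_force: [0.6, -0.3, 1.0]
opening: 93.1
```

```bash
python3 -c "
from h import *
st();go(499.5,80,126,10)"
```

```text
t 1.43 pos [499.8   82.8  200.08] yaw 9.89 tilt [-0.  0. -1.] F [ 0.6  -0.29  1.  ] M [-0.04 -0.15  0.05] op 93.08 q [-0.06  0.19  1.67  0.    1.28 -0.23]
shift cm [ 7.41 -0.08  0.28] rot [-0.11 -0.09  0.01]
```

Emit:
{"name": "step_arm", "arguments": {
  "increments": "3 -0.1 0.2 0 0 0 0;7.4 -0.1 0.3 0 0 0 0;7.4 -0.1 0.3 0 0 0 0;7.4 -0.1 0.3 0 0 0 0;7.4 -0.1 0.3 0 0 0 0;7.4 -0.1 0.3 0 0 0 0",
  "force": 25
}}

```text
clock: 1.93
eef_pos: [500.8, 79.2, 128.2]
ee_rot: [0.456, 0.54, -0.454, 0.542]
wrist_force: [-0.8, 0.8, 0.2]
opening: 92.9
```

Run:
```python
from h import *
st();go(499.5,80,126,10)
p,d=r.camera("scene"); cv2.imwrite("pics/s1.png",cv2.resize(p[120:360,230:500],None,fx=2.5,fy=2.5)[:,:,::-1])
```

```text
t 1.93 pos [500.78  79.19 128.23] yaw 9.83 tilt [ 0.  0. -1.] F [-0.81  0.77  0.16] M [-0.03 -0.09  0.01] op 92.94 q [-0.06  0.26  1.77  0.    1.11 -0.24]
shift cm [ 0.22 -0.11 -0.1 ] rot [-0.17 -0.04 -0.18]
```

View pics/s1.png

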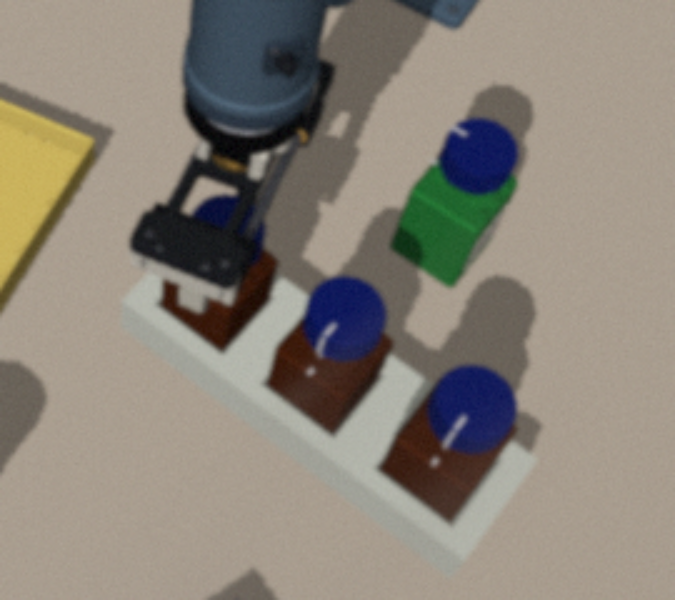

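Emit:
{"name": "step_arm", "arguments": {
  "increments": "0.2 -0.1 -0.1 0 0 0 0.3;0.2 -0.1 -0.1 0 0 0 1;0.2 -0.1 -0.1 0 0 0 1;0.2 -0.1 -0.1 0 0 0 1;0.2 -0.1 -0.1 0 0 0 1;0.2 -0.1 -0.1 0 0 0 1;0.2 -0.1 -0.1 0 0 0 1;0.2 -0.1 -0.1 0 0 0 1",
  "force": 40
}}

```text
clock: 2.65
eef_pos: [499.3, 80.0, 126.3]
ee_rot: [0.456, 0.541, -0.454, 0.541]
wrist_force: [-1.8, 0.4, 2.6]
opening: 53.0
```

```bash
python3 -c "
from h import *
st();print(r.sense()['joint_torque'])"
```

```text
t 2.65 pos [499.32  79.95 126.31] yaw 9.84 tilt [ 0.  0. -1.] F [-1.79  0.45  2.6 ] M [-0.12  0.17 -0.  ] op 53.0 q [-0.06  0.26  1.77  0.    1.1  -0.24]
[  0.1  -39.68 -25.28   0.27  -0.56   0.01]
```

Emit:
{"name": "step_arm", "arguments": {
  "increments": "0 0 0 1 0 0 1;0 0 0 2 0 0 1;0 0 0 2 0 0 1;0 0 0 2 0 0 1"
}}

```text
clock: 2.98
eef_pos: [499.2, 80.0, 126.2]
ee_rot: [0.466, 0.533, -0.464, 0.533]
wrist_force: [-1.7, 0.3, 0.8]
opening: 53.5
```

```bash
python3 -c "
from h import *
st();print(r.sense()['joint_torque'][5])"
```

```text
t 2.98 pos [499.19  79.99 126.25] yaw 7.83 tilt [ 0.  0. -1.] F [-1.75  0.26  0.81] M [0.03 0.16 0.09] op 53.47 q [-0.06  0.26  1.77  0.    1.1  -0.2 ]
0.15421851072460413
```

Emit:
{"name": "step_arm", "arguments": {
  "increments": "0 0 0 1 0 0 1;0 0 0 2 0 0 1;0 0 0 2 0 0 1;0 0 0 2 0 0 1"
}}

```text
clock: 3.32
eef_pos: [499.2, 80.0, 126.2]
ee_rot: [0.475, 0.524, -0.473, 0.525]
wrist_force: [-1.9, 0.5, 1.6]
opening: 53.6
```

```bash
python3 -c "
from h import *
st();print(r.sense()['joint_torque'][5])"
```

```text
t 3.32 pos [499.2   80.01 126.25] yaw 5.84 tilt [ 0.  0. -1.] F [-1.86  0.45  1.62] M [-0.05  0.14  0.14] op 53.59 q [-0.06  0.26  1.77  0.    1.1  -0.17]
0.2485961839556694
```

Emit:
{"name": "step_arm", "arguments": {
  "increments": "0 0 0 1 0 0 1;0 0 0 2 0 0 1;0 0 0 2 0 0 1;0 0 0 2 0 0 1"
}}

```text
clock: 3.65
eef_pos: [499.2, 80.0, 126.3]
ee_rot: [0.484, 0.516, -0.482, 0.517]
wrist_force: [-1.0, -0.6, 0.7]
opening: 53.6
```

```bash
python3 -c "
from h import *
st();print(r.sense()['joint_torque'][5])"
```

```text
t 3.65 pos [499.24  79.99 126.25] yaw 3.84 tilt [ 0.  0. -1.] F [-1.02 -0.65  0.7 ] M [-0.04  0.13  0.18] op 53.63 q [-0.06  0.26  1.77  0.    1.1  -0.13]
0.30806676484644413
```

Emit:
{"name": "step_arm", "arguments": {
  "increments": "0 0 0 1 0 0 1;0 0 0 2 0 0 1;0 0 0 2 0 0 1;0 0 0 2 0 0 1"
}}

```text
clock: 3.98
eef_pos: [499.2, 80.0, 126.2]
ee_rot: [0.493, 0.508, -0.491, 0.508]
wrist_force: [-0.1, 0.3, 1.9]
opening: 53.2
```

```bash
cat >> h.py <<'E'
def tq():
    m=[]
    for i in range(4):
        s=r.sense(); m.append([s['moment'][2],s['joint_torque'][5]]); r.camera("top")
    st(); print('TORQUE mean',np.mean(m,0),np.std(m,0))
E
python3 -c "
from h import *
tq()"
```

```text
t 4.18 pos [499.22  80.   126.26] yaw 1.84 tilt [ 0.  0. -1.] F [-1.19 -0.83  1.51] M [-0.06  0.03  0.2 ] op 53.29 q [-0.06  0.26  1.77  0.    1.1  -0.1 ]
TORQUE mean [0.24 0.27] [0.03 0.03]
```

Emit:
{"name": "step_arm", "arguments": {
  "increments": "0 0 0 1 0 0 1;0 0 0 2 0 0 1;0 0 0 2 0 0 1;0 0 0 2 0 0 1"
}}

```text
clock: 4.52
eef_pos: [499.2, 80.0, 126.3]
ee_rot: [0.502, 0.499, -0.5, 0.5]
wrist_force: [-0.5, -0.8, 0.9]
opening: 53.7
```

```bash
python3 -c "
from h import *
tq()"
```

```text
t 4.72 pos [499.21  79.99 126.26] yaw -0.15 tilt [ 0.  0. -1.] F [-1.74 -0.43  0.66] M [-0.12  0.08  0.26] op 53.52 q [-0.06  0.26  1.77  0.    1.1  -0.06]
TORQUE mean [0.25 0.27] [0.03 0.03]
```

Emit:
{"name": "step_arm", "arguments": {
  "increments": "0 0 0 1 0 0 1;0 0 0 2 0 0 1;0 0 0 2 0 0 1;0 0 0 2 0 0 1"
}}

```text
clock: 5.05
eef_pos: [499.2, 80.0, 126.3]
ee_rot: [0.51, 0.49, -0.508, 0.491]
wrist_force: [-1.6, 0.3, 0.8]
opening: 53.6
```

```bash
python3 -c "
from h import *
tq()"
```

```text
t 5.25 pos [499.24  79.99 126.26] yaw -2.15 tilt [ 0.  0. -1.] F [-0.81 -0.29  1.24] M [-0.12  0.12  0.24] op 53.95 q [-0.06  0.26  1.77  0.    1.1  -0.03]
TORQUE mean [0.24 0.27] [0.03 0.03]
```

Emit:
{"name": "step_arm", "arguments": {
  "increments": "0 0 0 -3 0 0 1;0 0 0 -6 0 0 1;0 0 0 -6 0 0 0;0 0 0 -6 0 0 0;0 0 0 -6 0 0 0;0 0 0 -6 0 0 0;0 0 0 -6 0 0 0;0 0 0 -6 0 0 0"
}}

```text
clock: 5.92
eef_pos: [499.3, 80.0, 126.3]
ee_rot: [0.484, 0.516, -0.482, 0.517]
wrist_force: [0.3, 0.6, 0.0]
opening: 89.0
```

```bash
python3 -c "
from h import *
st();s=r.sense();go(499.2,80,195,4,s);go(509.5,183.5,195,10,s)"
```

```text
t 5.92 pos [499.34  79.98 126.26] yaw 3.82 tilt [ 0.  0. -1.] F [0.26 0.55 0.03] M [-0.09 -0.05 -0.03] op 88.97 q [-0.06  0.26  1.77  0.    1.1  -0.13]
shift cm [-6.87  0.   -0.01] rot [-0.18 -0.05 -0.15]
shift cm [ -6.86   1.72 -10.27] rot [-6.18 -0.04 -0.16]
```

Emit:
{"name": "step_arm", "arguments": {
  "increments": "-3.5 0 0 0 0 0 0;-6.9 0 0 0 0 0 0;-6.9 0.5 -3 -6 0 0 0;-6.9 1.7 -7 -6 0 0 0;-6.9 1.7 -10.3 -6 0 0 0;-6.9 1.7 -10.3 -6 0 0 0;-6.9 1.7 -10.3 -6 0 0 0;-6.9 1.7 -10.3 -6 0 0 0"
}}

```text
clock: 6.58
eef_pos: [509.0, 183.5, 195.1]
ee_rot: [0.456, 0.541, -0.455, 0.542]
wrist_force: [0.3, 0.1, -1.2]
opening: 93.1
```

Run:
```python
from h import *
st();go(509.5,183.5,126.3,10)
a=[r.camera(n)[0] for n in("scene","scene","top","top")]
s=np.mean(np.float32(a[:2]),0);t=np.mean(np.float32(a[2:]),0)
s=cv2.resize(s[185:265,280:360],None,fx=5,fy=5,interpolation=2);t=cv2.resize(t[200:280,200:280],None,fx=5,fy=5,interpolation=2)
cv2.imwrite("pics/s2.png",np.hstack([s,t])[:,:,::-1])
```

```text
t 6.58 pos [508.96 183.52 195.13] yaw 9.86 tilt [ 0.  0. -1.] F [ 0.34  0.14 -1.24] M [-0.01 -0.05  0.01] op 93.13 q [ 0.14  0.26  1.59  0.    1.29 -0.03]
shift cm [6.88 0.04 0.01] rot [-0.14 -0.   -0.12][ WARN:0@4.714] global loadsave.cpp:1063 imwrite_ Unsupported depth image for selected encoder is fallbacked to CV_8U.
```

View pics/s2.png

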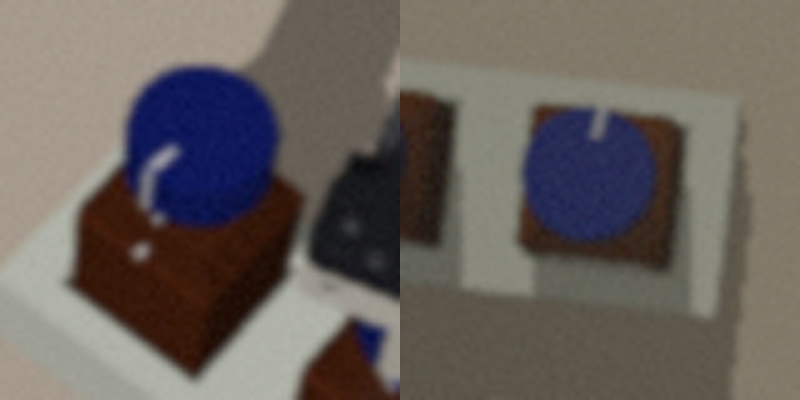

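```bash
cat >> h.py <<'E'
def mark(n,p,xy,z=158.):
    """angle (deg) of white line on cap top round cap centre, world, and px count"""
    hsv=cv2.cvtColor(p,cv2.COLOR_RGB2HSV)
    H,W=p.shape[:2];v,u=np.mgrid[:H,:W];Q=onplane(n,np.c_[u.ravel(),v.ravel()],z)[:,:2]
    best=np.array(xy,float)
    sat=hsv[:,:,1].ravel()/255.;blue=(hsv[:,:,0].ravel()>110)&(hsv[:,:,0].ravel()<132)&(sat>.4)
    # centre: circle enclosing blue + line pixels near the guess
    m=(np.hypot(*(Q-best).T)<34)&blue
    b=np.zeros(H*W,np.uint8);b[m]=1
    c=max(cv2.findContours(b.reshape(H,W),0,2)[0],key=cv2.contourArea)
    hull=cv2.convexHull(c).reshape(-1,2)
    ctr=Q.reshape(H,W,2)[hull[:,1],hull[:,0]]
    (cx,cy),rad=cv2.minEnclosingCircle(np.float32(ctr))
    o=[]
    for cen in (np.array([cx,cy]),best):
        d=Q-cen;rr=np.hypot(*d.T);an=np.degrees(np.arctan2(d[:,1],d[:,0]))
        k=(rr>12)&(rr<25)&(abs(an)<50)
        w=np.clip(p[:,:,0].ravel()[k].astype(float)-np.percentile(p[:,:,0].ravel()[k],75)-15,0,None)
        dd=d[k];mu=(w[:,None]*dd).sum(0)/w.sum();o.append(round(np.degrees(np.arctan2(mu[1],mu[0])),1))
        C=(w[:,None]*(dd-mu)).T@(dd-mu);e=np.linalg.eigh(C)[1][:,1];o.append(round(np.degrees(np.arctan(e[1]/e[0])),1))
    print(n,'centre',round(cx,1),round(cy,1),'R',round(rad,1),'ang (fitc,pca),(guess,pca)',o)
E
python3 - <<'E'
from h import *
G={'top':[(498,79),(508.4,182.9),(518.9,286.1)],'scene':[(501,80),(510.1,183.7),(520.7,287.3)]}
for n in G:
    for g in G[n]: mark(n,np.load(n+"0.npz")['p'],g)
    a=np.uint8(np.mean([r.camera(n)[0] for i in range(3)],0)); print('now'); mark(n,a,G[n][0])
E
```

```text
top centre 499.1 79.2 R 26.4 ang (fitc,pca),(guess,pca) [np.float64(-5.3), np.float64(-9.0), np.float64(-4.3), np.float64(-9.0)]
top centre 508.8 181.9 R 26.9 ang (fitc,pca),(guess,pca) [np.float64(-1.2), np.float64(-9.3), np.float64(-3.8), np.float64(-6.9)]
top centre 518.2 285.1 R 26.5 ang (fitc,pca),(guess,pca) [np.float64(3.5), np.float64(-4.2), np.float64(0.2), np.float64(-7.6)]
now
top centre 499.4 78.9 R 26.4 ang (fitc,pca),(guess,pca) [np.float64(-11.5), np.float64(-14.4), np.float64(-10.7), np.float64(-10.2)]
scene centre 503.8 81.5 R 31.0 ang (fitc,pca),(guess,pca) [np.float64(-18.7), np.float64(3.6), np.float64(-12.6), np.float64(-5.0)]
scene centre 513.5 184.3 R 31.0 ang (fitc,pca),(guess,pca) [np.float64(-12.6), np.float64(-3.3), np.float64(-9.5), np.float64(-6.2)]
scene centre 523.8 287.5 R 30.9 ang (fitc,pca),(guess,pca) [np.float64(-8.0), np.float64(-2.5), np.float64(-6.2), np.float64(-5.0)]
now
scene centre 504.5 81.4 R 30.8 ang (fitc,pca),(guess,pca) [np.float64(-26.3), np.float64(-1.1), np.float64(-19.8), np.float64(-9.2)]
```

Emit:
{"name": "step_arm", "arguments": {
  "increments": "3.5 0 0 0 0 0 0;6.9 0 0 0 0 0 0;6.9 0 0 0 0 0 0;6.9 0 0 0 0 0 0.3;6.9 0 0 0 0 0 1;6.9 0 0 0 0 0 1;6.9 0 0 0 0 0 1;6.9 0 0 0 0 0 1",
  "force": 50
}}

```text
clock: 7.75
eef_pos: [510.4, 183.7, 128.0]
ee_rot: [0.457, 0.54, -0.454, 0.542]
wrist_force: [0.1, 0.1, -0.7]
opening: 64.3
```

Emit:
{"name": "step_arm", "arguments": {
  "increments": "0 0 0 0 0 0 1;0 0 0 0 0 0 1;0 0 0 0 0 0 1;0 0 0 1 0 0 1;0 0 0 2 0 0 1;0 0 0 2 0 0 1"
}}

```text
clock: 8.25
eef_pos: [510.5, 183.7, 128.9]
ee_rot: [0.467, 0.531, -0.463, 0.534]
wrist_force: [-2.6, -0.2, 5.5]
opening: 53.1
```

```bash
python3 -c "
from h import *
tq()"
```

```text
t 8.45 pos [510.48 183.67 128.89] yaw 7.8 tilt [ 0.01  0.   -1.  ] F [-2.57 -1.17  5.95] M [-0.15  0.37  0.1 ] op 53.25 q [0.14 0.32 1.69 0.   1.13 0.  ]
TORQUE mean [0.12 0.17] [0.02 0.09]
```

Emit:
{"name": "step_arm", "arguments": {
  "increments": "0 0 0 1 0 0 1;0 0 0 2 0 0 1;0 0 0 2 0 0 1;0 0 0 2 0 0 1"
}}

```text
clock: 8.78
eef_pos: [510.4, 183.6, 128.9]
ee_rot: [0.476, 0.523, -0.472, 0.526]
wrist_force: [-1.1, -0.5, 1.7]
opening: 53.3
```

```bash
python3 -c "
from h import *
tq()"
```

```text
t 8.98 pos [510.38 183.67 128.89] yaw 5.81 tilt [ 0.01  0.   -1.  ] F [-0.7  -0.39  1.64] M [-0.1   0.17  0.09] op 53.19 q [0.14 0.32 1.69 0.   1.13 0.04]
TORQUE mean [0.11 0.13] [0.03 0.03]
```

Emit:
{"name": "step_arm", "arguments": {
  "increments": "0 0 0 1 0 0 1;0 0 0 2 0 0 1;0 0 0 2 0 0 1;0 0 0 2 0 0 1"
}}

```text
clock: 9.32
eef_pos: [510.4, 183.6, 128.9]
ee_rot: [0.485, 0.515, -0.481, 0.518]
wrist_force: [-0.9, -0.3, 3.3]
opening: 53.1
```

```bash
python3 -c "
from h import *
tq()"
```

```text
t 9.52 pos [510.36 183.64 128.88] yaw 3.82 tilt [ 0.01  0.   -1.  ] F [-1.31 -1.17  1.22] M [-0.16  0.16  0.15] op 53.17 q [0.14 0.32 1.69 0.   1.13 0.07]
TORQUE mean [0.19 0.2 ] [0.01 0.03]
```

Emit:
{"name": "step_arm", "arguments": {
  "increments": "0 0 0 1 0 0 1;0 0 0 2 0 0 1;0 0 0 3 0 0 1;0 0 0 3 0 0 1;0 0 0 3 0 0 1"
}}

```text
clock: 9.93
eef_pos: [510.4, 183.7, 128.9]
ee_rot: [0.498, 0.502, -0.495, 0.505]
wrist_force: [-1.7, -1.1, 1.7]
opening: 53.5
```

```bash
python3 -c "
from h import *
tq()"
```

```text
t 10.13 pos [510.36 183.63 128.88] yaw 0.83 tilt [ 0.01  0.   -1.  ] F [-2.21 -0.15  1.7 ] M [-0.18  0.13  0.28] op 53.37 q [0.14 0.32 1.69 0.   1.13 0.12]
TORQUE mean [0.27 0.3 ] [0.02 0.03]
```

Emit:
{"name": "step_arm", "arguments": {
  "increments": "0 0 0 1 0 0 1;0 0 0 2 0 0 1;0 0 0 3 0 0 1;0 0 0 3 0 0 1;0 0 0 3 0 0 1"
}}

```text
clock: 10.55
eef_pos: [510.3, 183.6, 128.9]
ee_rot: [0.511, 0.489, -0.508, 0.492]
wrist_force: [-1.3, -1.0, 2.4]
opening: 53.6
```

```bash
python3 -c "
from h import *
tq()"
```

```text
t 10.75 pos [510.35 183.64 128.87] yaw -2.17 tilt [ 0.01  0.   -1.  ] F [-1.46 -0.94  1.36] M [-0.24  0.2   0.36] op 53.33 q [0.14 0.32 1.69 0.   1.13 0.18]
TORQUE mean [0.37 0.41] [0.03 0.03]
```

Emit:
{"name": "step_arm", "arguments": {
  "increments": "0 0 0 1 0 0 1;0 0 0 2 0 0 1;0 0 0 3 0 0 1;0 0 0 3 0 0 1;0 0 0 3 0 0 1"
}}

```text
clock: 11.17
eef_pos: [510.3, 183.6, 128.9]
ee_rot: [0.524, 0.476, -0.52, 0.478]
wrist_force: [-1.6, 0.2, 2.5]
opening: 53.6
```

```bash
python3 -c "
from h import *
tq()"
```

```text
t 11.37 pos [510.35 183.6  128.88] yaw -5.16 tilt [ 0.01  0.   -1.  ] F [-1.58 -0.96  0.42] M [-0.25  0.14  0.51] op 53.58 q [0.14 0.32 1.69 0.   1.13 0.23]
TORQUE mean [0.49 0.51] [0.03 0.03]
```

Emit:
{"name": "step_arm", "arguments": {
  "increments": "0 0 0 1 0 0 1;0 0 0 2 0 0 1;0 0 0 3 0 0 1;0 0 0 3 0 0 1;0 0 0 3 0 0 1"
}}

```text
clock: 11.78
eef_pos: [510.3, 183.6, 128.8]
ee_rot: [0.536, 0.462, -0.533, 0.464]
wrist_force: [-1.5, -0.8, 0.8]
opening: 53.6
```

```bash
python3 -c "
from h import *
tq()"
```

```text
t 11.98 pos [510.34 183.6  128.85] yaw -8.15 tilt [ 0.01  0.   -1.  ] F [-1.68 -1.55  0.84] M [-0.3   0.14  0.5 ] op 53.63 q [0.14 0.32 1.69 0.   1.13 0.28]
TORQUE mean [0.58 0.6 ] [0.02 0.03]
```

Emit:
{"name": "step_arm", "arguments": {
  "increments": "0 0 0 1 0 0 1;0 0 0 2 0 0 1;0 0 0 2 0 0 1;0 0 0 2 0 0 1"
}}

```text
clock: 12.32
eef_pos: [510.3, 183.6, 128.9]
ee_rot: [0.544, 0.453, -0.541, 0.455]
wrist_force: [-1.3, -1.5, 0.1]
opening: 53.6
```

```bash
python3 -c "
from h import *
tq()"
```

```text
t 12.52 pos [510.36 183.61 128.88] yaw -10.15 tilt [ 0.01  0.   -1.  ] F [-1.82 -0.5   2.21] M [-0.29  0.19  0.59] op 53.31 q [0.14 0.32 1.69 0.   1.13 0.32]
TORQUE mean [0.59 0.6 ] [0.03 0.03]
```

Emit:
{"name": "step_arm", "arguments": {
  "increments": "0 0 0 1 0 0 1;0 0 0 2 0 0 1;0 0 0 2 0 0 1;0 0 0 2 0 0 1"
}}

```text
clock: 12.85
eef_pos: [510.4, 183.6, 128.9]
ee_rot: [0.552, 0.443, -0.548, 0.445]
wrist_force: [-1.7, -0.7, 1.7]
opening: 53.4
```

```bash
python3 -c "
from h import *
tq()"
```

```text
t 13.05 pos [510.31 183.58 128.85] yaw -12.15 tilt [ 0.01  0.   -1.  ] F [-1.41 -1.05  1.79] M [-0.33  0.14  0.59] op 53.27 q [0.14 0.32 1.69 0.   1.13 0.35]
TORQUE mean [0.57 0.6 ] [0.02 0.03]
```

Emit:
{"name": "step_arm", "arguments": {
  "increments": "0 0 0 -6 0 0 1;0 0 0 -12 0 0 1;0 0 0 -17 0 0 1;0 0 0 -17 0 0 0;0 0 0 -17 0 0 0;0 0 0 -17 0 0 0;0 0 0 -17 0 0 0;0 0 0 -17 0 0 0"
}}

```text
clock: 13.72
eef_pos: [510.6, 183.6, 128.9]
ee_rot: [0.481, 0.519, -0.477, 0.522]
wrist_force: [0.4, -0.9, 0.8]
opening: 82.3
```

```bash
python3 -c "
from h import *
st();go(520,287,195,10)"
```

```text
t 13.72 pos [510.55 183.64 128.88] yaw 4.77 tilt [ 0.01  0.   -1.  ] F [ 0.38 -0.92  0.79] M [-0.06 -0.12  0.  ] op 82.27 q [0.14 0.32 1.69 0.   1.13 0.06]
shift cm [ -6.59   1.84 -10.23] rot [-5.23 -0.03 -0.35]
```

Emit:
{"name": "step_arm", "arguments": {
  "increments": "0 0 0 0 0 0 0;-3.5 0 0 0 0 0 0;-6.6 0 0 0 0 0 0;-6.6 0.6 -3.4 -5 0 -0.3 0;-6.6 1.2 -6.8 -5 0 -0.3 0;-6.6 1.8 -10.2 -5 0 -0.3 0;-6.6 1.8 -10.2 -5 0 -0.3 0;-6.6 1.8 -10.2 -5 0 -0.3 0"
}}

```text
clock: 14.38
eef_pos: [519.2, 288.1, 194.7]
ee_rot: [0.455, 0.541, -0.455, 0.541]
wrist_force: [-0.1, -0.6, 0.1]
opening: 92.7
```

Run:
```python
from h import *
G={'top':[(498,79),(508.4,182.9)],'scene':[(501,80),(510.1,183.7)]}
for n in G:
    a=np.uint8(np.mean([r.camera(n)[0] for i in range(3)],0)); np.savez(n+"2.npz",p=a)
    for g in G[n]: mark(n,a,g)
st();go(520,287,126.3,10)
```

```text
top centre 498.8 79.1 R 26.7 ang (fitc,pca),(guess,pca) [np.float64(-11.5), np.float64(-16.1), np.float64(-10.6), np.float64(-11.3)]
top centre 508.7 182.4 R 26.6 ang (fitc,pca),(guess,pca) [np.float64(-8.0), np.float64(-8.4), np.float64(-9.0), np.float64(-2.7)]
scene centre 504.5 81.4 R 30.8 ang (fitc,pca),(guess,pca) [np.float64(-26.3), np.float64(-0.6), np.float64(-19.8), np.float64(-8.9)]
scene centre 513.7 184.4 R 30.8 ang (fitc,pca),(guess,pca) [np.float64(-19.9), np.float64(-5.1), np.float64(-15.8), np.float64(-9.9)]
t 14.68 pos [519.7  285.59 195.12] yaw 9.68 tilt [ 0.  0. -1.] F [ 0.54 -0.24 -0.64] M [-0.04 -0.08  0.  ] op 92.79 q [0.31 0.35 1.46 0.   1.33 0.15]
shift cm [ 6.88  0.05 -0.13] rot [-0.32 -0.02 -0.05]
```

Emit:
{"name": "step_arm", "arguments": {
  "increments": "3.5 0 0 0 0 0 0;6.9 0 -0.1 0 0 0 0;6.9 0 -0.1 0 0 0 0;6.9 0 -0.1 0 0 0 0;6.9 0 -0.1 0 0 0 0.3;6.9 0 -0.1 0 0 0 1;6.9 0 -0.1 0 0 0 1;6.9 0 -0.1 0 0 0 1",
  "force": 50
}}

```text
clock: 15.35
eef_pos: [520.5, 286.9, 127.8]
ee_rot: [0.457, 0.54, -0.455, 0.541]
wrist_force: [-0.4, 0.3, -0.0]
opening: 70.6
```

Emit:
{"name": "step_arm", "arguments": {
  "increments": "0 0 0 0 0 0 1;0 0 0 0 0 0 1;0 0 0 0 0 0 1;0 0 0 1 0 0 1;0 0 0 2 0 0 1;0 0 0 2 0 0 1"
}}

```text
clock: 15.85
eef_pos: [520.7, 287.3, 128.4]
ee_rot: [0.467, 0.531, -0.464, 0.533]
wrist_force: [-2.3, 0.9, 5.5]
opening: 53.3
```

```bash
python3 -c "
from h import *
tq()"
```

```text
t 16.05 pos [520.64 287.27 128.39] yaw 7.65 tilt [ 0.  0. -1.] F [-2.1   0.48  6.1 ] M [0.02 0.35 0.08] op 53.6 q [0.32 0.41 1.55 0.   1.18 0.18]
TORQUE mean [0.07 0.16] [0.03 0.1 ]
```

Emit:
{"name": "step_arm", "arguments": {
  "increments": "0 0 0 1 0 0 1;0 0 0 2 0 0 1;0 0 0 3 0 0 1;0 0 0 3 0 0 1;0 0 0 3 0 0 1"
}}

```text
clock: 16.47
eef_pos: [520.6, 287.3, 128.5]
ee_rot: [0.481, 0.519, -0.478, 0.52]
wrist_force: [-1.2, 0.0, 3.8]
opening: 53.9
```

```bash
python3 -c "
from h import *
tq()"
```

```text
t 16.67 pos [520.59 287.33 128.44] yaw 4.66 tilt [ 0.  0. -1.] F [-2.55 -0.59  4.54] M [-0.01  0.28  0.29] op 53.36 q [0.32 0.41 1.55 0.   1.18 0.23]
TORQUE mean [0.28 0.32] [0.02 0.03]
```

Emit:
{"name": "step_arm", "arguments": {
  "increments": "0 0 0 1 0 0 1;0 0 0 2 0 0 1;0 0 0 2 0 0 1;0 0 0 2 0 0 1"
}}

```text
clock: 17.0
eef_pos: [520.6, 287.3, 128.4]
ee_rot: [0.49, 0.511, -0.487, 0.512]
wrist_force: [-2.2, -0.3, 4.1]
opening: 53.4
```

```bash
python3 -c "
from h import *
tq()"
```

```text
t 17.2 pos [520.53 287.3  128.43] yaw 2.67 tilt [ 0.  0. -1.] F [-1.79 -0.88  4.08] M [-0.08  0.35  0.4 ] op 53.3 q [0.32 0.41 1.55 0.   1.18 0.27]
TORQUE mean [0.44 0.48] [0.02 0.03]
```

Stiff liner here (0.08 N m/deg); continue in 2° steps.

Emit:
{"name": "step_arm", "arguments": {
  "increments": "0 0 0 1 0 0 1;0 0 0 2 0 0 1;0 0 0 2 0 0 1;0 0 0 2 0 0 1"
}}

```text
clock: 17.53
eef_pos: [520.5, 287.3, 128.5]
ee_rot: [0.499, 0.502, -0.496, 0.503]
wrist_force: [-2.9, -0.7, 4.3]
opening: 53.4
```

```bash
python3 -c "
from h import *
tq()"
```

```text
t 17.73 pos [520.52 287.3  128.45] yaw 0.67 tilt [ 0.  0. -1.] F [-1.92 -0.38  4.51] M [-0.12  0.36  0.46] op 53.8 q [0.32 0.41 1.55 0.   1.18 0.3 ]
TORQUE mean [0.46 0.49] [0.02 0.03]
```

Emit:
{"name": "step_arm", "arguments": {
  "increments": "0 0 0 1 0 0 1;0 0 0 2 0 0 1;0 0 0 2 0 0 1;0 0 0 2 0 0 1"
}}

```text
clock: 18.07
eef_pos: [520.5, 287.3, 128.4]
ee_rot: [0.507, 0.494, -0.504, 0.495]
wrist_force: [-3.1, 0.1, 3.9]
opening: 53.1
```

```bash
python3 -c "
from h import *
tq()"
```

```text
t 18.27 pos [520.47 287.28 128.43] yaw -1.32 tilt [ 0.  0. -1.] F [-2.61 -0.08  3.65] M [-0.15  0.41  0.48] op 53.7 q [0.32 0.41 1.55 0.   1.18 0.34]
TORQUE mean [0.47 0.49] [0.03 0.03]
```

Emit:
{"name": "step_arm", "arguments": {
  "increments": "0 0 0 1 0 0 1;0 0 0 1 0 0 1;0 0 0 -3 0 0 1;0 0 0 -5 0 0 1;0 0 0 -5 0 0 0;0 0 0 -5 0 0 0;0 0 0 -5 0 0 0;0 0 0 -5 0 0 0"
}}

```text
clock: 18.93
eef_pos: [520.7, 287.2, 128.1]
ee_rot: [0.485, 0.515, -0.483, 0.516]
wrist_force: [-0.2, -0.4, 0.7]
opening: 75.5
```

Emit:
{"name": "step_arm", "arguments": {
  "increments": "0 0 0 0 0 0 0;0 0 0 0 0 0 0;-3.5 0 0 0 0 0 0;-6.7 0 0 0 0 0 0;-6.7 -1 8 0 0 0 0;-6.7 -1 12 0 0 0 0;-6.7 -1 14 0 0 0 0;-6.7 -1 14 0 0 0 0"
}}

```text
clock: 19.6
eef_pos: [519.2, 142.6, 195.1]
ee_rot: [0.486, 0.514, -0.483, 0.516]
wrist_force: [0.2, 0.1, 0.0]
opening: 92.8
```

Run:
```python
from h import *
G={'top':[(498,79),(508.4,182.9),(518.9,286.1)],'scene':[(501,80),(510.1,183.7),(520.7,287.3)]}
st();go(499.3,80,195,4)
for n in G:
    a=np.uint8(np.mean([r.camera(n)[0] for i in range(3)],0))
    cv2.imwrite(f"pics/{n}3.png",a[:,:,::-1])
    mark(n,a,G[n][2]); mark(n,a,G[n][1]) if n=='scene' else 0
```

```text
t 19.6 pos [519.25 142.62 195.1 ] yaw 3.5 tilt [ 0. -0. -1.] F [0.22 0.08 0.01] M [-0.02 -0.07 -0.04] op 92.83 q [ 0.06  0.25  1.6  -0.    1.28  0.  ]
shift cm [ 0.   -2.37  6.13] rot [-0.5   0.03 -0.26]
top centre 503.5 279.8 R 21.9 ang (fitc,pca),(guess,pca) [np.float64(nan), np.float64(nan), np.float64(nan), np.float64(nan)]
scene centre 524.1 287.5 R 30.6 ang (fitc,pca),(guess,pca) [np.float64(-14.9), np.float64(-6.3), np.float64(-12.4), np.float64(-10.2)]
scene centre 513.4 184.7 R 30.7 ang (fitc,pca),(guess,pca) [np.float64(-21.9), np.float64(-8.0), np.float64(-16.2), np.float64(-10.6)]h.py:46: RuntimeWarning: invalid value encountered in divide
  dd=d[k];mu=(w[:,None]*dd).sum(0)/w.sum();o.append(round(np.degrees(np.arctan2(mu[1],mu[0])),1))
```

Emit:
{"name": "step_arm", "arguments": {
  "increments": "0 -2.4 6.1 0 0 0 0;0 -2.4 6.1 0 0 0 0;0 -2.4 6.1 0 0 0 0;0 -2.4 6.1 0 0 0 0;3.5 -2.4 6.1 0 0 0 0;6.9 -2.4 6.1 0 0 0 0;6.9 -2.4 6.1 0 0 0 0;6.9 -2.4 6.1 0 0 0 0",
  "force": 40
}}

```text
clock: 20.57
eef_pos: [498.3, 87.0, 124.4]
ee_rot: [0.484, 0.517, -0.483, 0.515]
wrist_force: [-0.4, -0.3, -0.4]
opening: 92.8
```

```bash
python3 -c "
from h import *
st();go(499.3,80,126.3,4)"
```

```text
t 20.57 pos [498.33  87.02 124.44] yaw 3.73 tilt [-0.  0. -1.] F [-0.37 -0.27 -0.43] M [-0.   -0.09 -0.03] op 92.83 q [-0.05  0.27  1.77  0.    1.1  -0.12]
shift cm [-0.19  0.05  0.71] rot [-0.27 -0.18  0.01]
```

Emit:
{"name": "step_arm", "arguments": {
  "increments": "-0.2 0 0.7 0 0 0 0;-0.2 0 0.7 0 0 0 0;-0.2 0 0.7 0 0 0 0;-0.2 0 0.7 0 0 0 0"
}}

```text
clock: 20.9
eef_pos: [499.9, 80.0, 127.9]
ee_rot: [0.485, 0.516, -0.482, 0.516]
wrist_force: [0.1, 0.6, -0.3]
opening: 92.9
```

```bash
python3 -c "
from h import *
st();go(499.3,80,126.3,4)"
```

```text
t 20.9 pos [499.9   79.99 127.93] yaw 3.72 tilt [ 0.  0. -1.] F [ 0.14  0.61 -0.28] M [-0.06 -0.06  0.03] op 92.93 q [-0.06  0.26  1.77  0.    1.11 -0.13]
shift cm [ 0.16 -0.06 -0.  ] rot [-0.28 -0.17 -0.16]
```

Emit:
{"name": "step_arm", "arguments": {
  "increments": "0.1 0 0 0 0 0 1;0.1 0 0 0 0 0 1;0.1 0 0 0 0 0 1;0.1 0 0 0 0 0 1;0.1 0 0 0 0 0 1;0.1 0 0 0 0 0 1;0.1 0 0 0 0 0 1;0.1 0 0 0 0 0 1"
}}

```text
clock: 21.57
eef_pos: [499.5, 80.0, 126.8]
ee_rot: [0.485, 0.516, -0.482, 0.516]
wrist_force: [-1.0, -0.2, 1.5]
opening: 53.1
```

Emit:
{"name": "step_arm", "arguments": {
  "increments": "-1 0 0 0 0 0 1;-2 0 0 0 0 0 1;-3.5 0 0 0 0 0 1;-5 0 0 0 0 0 1;-6.5 0 0 0 0 0 1;-8 0 0 0 0 0 1;-8 0 0 0 0 0 1;-8 0 0 0 0 0 1"
}}

```text
clock: 22.23
eef_pos: [500.0, 79.7, 207.8]
ee_rot: [0.485, 0.516, -0.482, 0.516]
wrist_force: [0.1, -0.3, -4.6]
opening: 53.4
```

```bash
python3 -c "
from h import *
st();go(531.8,-157.5,206,4)"
```

```text
t 22.23 pos [499.97  79.74 207.84] yaw 3.73 tilt [ 0.  0. -1.] F [ 0.09 -0.32 -4.65] M [-0.08 -0.14  0.02] op 53.36 q [-0.06  0.18  1.66  0.    1.3  -0.13]
shift cm [ 0.13  1.63 23.88] rot [-0.27 -0.15 -0.25]
```

Emit:
{"name": "step_arm", "arguments": {
  "increments": "0 0.1 1.5 0 0 0 1;0 0.2 4 0 0 0 1;0 0.5 7 0 0 0 1;0 0.7 10 0 0 0 1;0 0.9 13 0 0 0 1;0 1.1 16 0 0 0 1;0 1.3 19 0 0 0 1;0 1.5 21.5 0 0 0 1"
}}

```text
clock: 22.9
eef_pos: [528.2, -135.7, 205.9]
ee_rot: [0.485, 0.516, -0.482, 0.515]
wrist_force: [0.3, 1.1, -4.6]
opening: 53.6
```

```bash
python3 -c "
from h import *
st();go(531.8,-157.5,140,4)"
```

```text
t 22.9 pos [ 528.22 -135.7   205.92] yaw 3.68 tilt [ 0.  0. -1.] F [ 0.28  1.12 -4.55] M [ 0.04 -0.08  0.01] op 53.57 q [-0.46  0.26  1.57  0.    1.32 -0.52]
shift cm [6.59 0.2  2.22] rot [-0.32 -0.19 -0.13]
```

Emit:
{"name": "step_arm", "arguments": {
  "increments": "0 0.2 1.5 0 0 0 1;0 0.2 2.2 0 0 0 1;0 0.2 2.2 0 0 0 1;2 0.2 2.2 0 0 0 1;4 0.2 2.2 0 0 0 1;6 0.2 2.2 0 0 0 1;7.5 0.2 2.2 0 0 0 1;8 0.2 2.2 0 0 0 1"
}}

```text
clock: 23.57
eef_pos: [529.7, -154.5, 122.9]
ee_rot: [0.484, 0.519, -0.482, 0.514]
wrist_force: [-0.7, 1.0, -3.5]
opening: 53.7
```

```bash
python3 -c "
from h import *
st();go(531.8,-157.5,121,4)"
```

```text
t 23.57 pos [ 529.73 -154.52  122.93] yaw 3.76 tilt [-0.    0.01 -1.  ] F [-0.73  1.02 -3.48] M [-0.01 -0.08  0.04] op 53.72 q [-0.49  0.35  1.66  0.01  1.14 -0.56]
shift cm [0.19 0.19 0.31] rot [-0.24 -0.4   0.14]
```

Emit:
{"name": "step_arm", "arguments": {
  "increments": "0 0 0 0 0 0 1;0.1 0 0 0 -0.4 0 1;0.1 0 0 0 -0.4 0 1;0.2 0 0 0 -0.4 0 1;0.2 0 0 0 -0.4 0 1"
}}

```text
clock: 23.98
eef_pos: [530.3, -154.6, 121.8]
ee_rot: [0.483, 0.516, -0.484, 0.516]
wrist_force: [-0.2, -0.2, -3.6]
opening: 53.2
```

```bash
python3 -c "
from h import *
st();go(531.8,-157.5,121,4)"
```

```text
t 23.98 pos [ 530.28 -154.58  121.83] yaw 3.77 tilt [-0. -0. -1.] F [-0.19 -0.24 -3.55] M [ 0.01 -0.05 -0.02] op 53.17 q [-0.48  0.35  1.66 -0.    1.13 -0.55]
shift cm [0.08 0.13 0.3 ] rot [-0.23  0.05  0.05]
```

Emit:
{"name": "step_arm", "arguments": {
  "increments": "0.1 0 0 0 0 0 1;0.1 0 0 0 0 0 1;0.2 0 0 0 0 0 1;0.2 0 0 0 0 0 1"
}}

```text
clock: 24.32
eef_pos: [530.6, -155.2, 120.8]
ee_rot: [0.483, 0.516, -0.484, 0.517]
wrist_force: [-1.5, -1.2, 3.3]
opening: 53.3
```

```bash
python3 -c "
from h import *
st()"
```

```text
t 24.32 pos [ 530.64 -155.2   120.82] yaw 3.77 tilt [ 0. -0. -1.] F [-1.53 -1.2   3.31] M [-0.06  0.25  0.02] op 53.27 q [-0.49  0.35  1.66 -0.    1.13 -0.55]
```

Contact (+3.3 N, at the predicted 120.8). Release, raise, and clear away.

Emit:
{"name": "step_arm", "arguments": {
  "increments": "0 0 0 0 0 0 1;0 0 0 0 0 0 0;0 0 0 0 0 0 0;0 0 0 0 0 0 0;0 0 0 0 0 0 0;0 0 0 0 0 0 0;-2 0 0 0 0 0 0;-5 0 0 0 0 0 0"
}}

```text
clock: 24.98
eef_pos: [528.6, -154.1, 168.4]
ee_rot: [0.482, 0.518, -0.484, 0.514]
wrist_force: [1.0, 0.3, 0.6]
opening: 92.2
```

Emit:
{"name": "step_arm", "arguments": {
  "increments": "-4 0 0 0 0 0 0;-8 0 0 0 0 0 0;-8 -3 3 0 0 0 0;-8 -7 7 0 0 0 0;-8 -11 11 0 0 0 0;-8 -15 15 0 0 0 0;-8 -18 18 0 0 0 0;-8 -18 18 0 0 0 0"
}}

```text
clock: 25.65
eef_pos: [362.9, -343.2, 249.4]
ee_rot: [0.482, 0.518, -0.484, 0.515]
wrist_force: [0.9, -1.3, -0.1]
opening: 93.1
```

Run:
```python
from h import *
[r.camera("top") for i in range(5)]
st()
G={'top':[(508.4,182.9),(518.9,286.1)],'scene':[(510.1,183.7),(520.7,287.3)]}
im=[]
for n in G:
    a=np.uint8(np.mean([r.camera(n)[0] for i in range(3)],0));p,d=r.camera(n)
    for g in G[n]: mark(n,a,g)
    hsv=cv2.cvtColor(a,cv2.COLOR_RGB2HSV);b=cv2.inRange(hsv,(112,110,50),(130,255,255))>0
    P,_=cloud(n,b,d);k=(abs(P[:,1]+155)<60)&(P[:,2]>140);print(n,'tray cap',np.median(P[k],0),k.sum())
    im.append(a)
s=cv2.resize(im[1][130:310,140:460],None,fx=2.45,fy=2.45,interpolation=2)
t=cv2.resize(im[0][170:290,120:400],None,fx=2.8,fy=2.8,interpolation=2)[:150*3]
W=784;t=t[:,:W]
cv2.imwrite("pics/fin.png",np.vstack([s[:,:W],t])[:800,:,::-1][::1]); print(s.shape,t.shape)
f=cv2.imread("pics/fin.png");cv2.imwrite("pics/fin.png",cv2.resize(f,None,fx=.75,fy=.75))
```

```text
t 25.9 pos [ 364.36 -341.96  249.1 ] yaw 3.69 tilt [-0.01  0.   -1.  ] F [0.6  0.49 0.57] M [ 0.   -0.05 -0.  ] op 93.21 q [-0.97  0.15  1.6  -0.    1.4  -1.04]
top centre 508.4 181.8 R 26.3 ang (fitc,pca),(guess,pca) [np.float64(-6.2), np.float64(-9.1), np.float64(-8.9), np.float64(-3.4)]
top centre 519.2 286.3 R 26.2 ang (fitc,pca),(guess,pca) [np.float64(-4.9), np.float64(-10.6), np.float64(-4.3), np.float64(-10.2)]
top tray cap [ 529.87 -154.38  152.55] 452
scene centre 513.7 184.4 R 30.8 ang (fitc,pca),(guess,pca) [np.float64(-19.9), np.float64(-4.8), np.float64(-15.8), np.float64(-9.6)]
scene centre 524.2 287.5 R 30.6 ang (fitc,pca),(guess,pca) [np.float64(-15.0), np.float64(-6.9), np.float64(-12.4), np.float64(-10.5)]
scene tray cap [ 534.35 -151.3   153.19] 529
(441, 784, 3) (336, 784, 3)
```

View pics/fin.png

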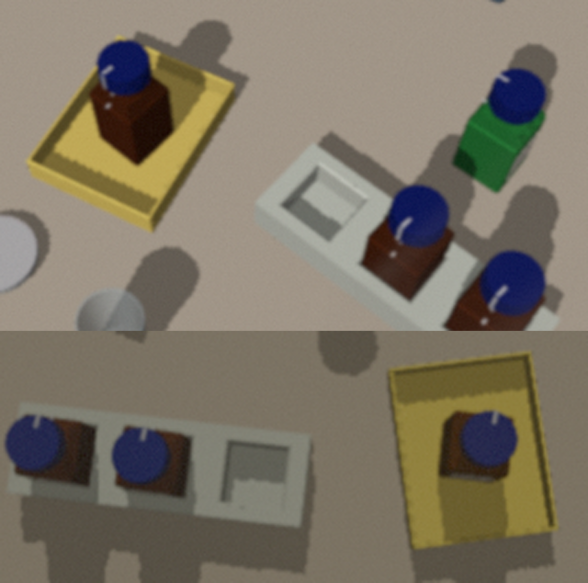

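```bash
python3 -c "
from bench import r
print(r.job_done())"
```

```text
the job is handed in; nothing more can be done
None
```

I checked all three caps, and the bottle with the loose cap now stands in the yellow tray. I handed the job in at about 26 s on the robot's clock; no verdict was reported.

| Bottle (world y) | Cap gave at | Result |
|---|---|---|
| y = 80 mm | about 0.25–0.27 N m | loose; moved to the tray |
| y = 184 mm | about 0.58 N m | sound; left in the rack |
| y = 287 mm | about 0.46 N m | sound; left in the rack |

- **Turn past giving:** going by the torque, I turned each cap 4–6° past the point where it gave. In the camera images each line had moved about 6° clockwise, in world terms. That includes up to a few degrees of the bottle turning in its pocket, so the true slip is about 4–6°, inside the 1.5–10.8° limits. I measured all three lines after releasing them, but did not measure the tray bottle's line again after setting it down.
- **Tray:** the last pictures show that bottle upright near the tray's centre. Its cap top is at about z = 152–153 mm, as expected for standing on the floor.
- **Surroundings:** both sound bottles are in their pockets. The slide box was outside the last crop, and I saw the beaker and dish only partly there. The arm never went near any of them. It ended well clear with the gripper open.
- **Disagreements:** the scene and top cameras differ by 2–5 mm in position and by several degrees in absolute line angle. I therefore relied only on before-and-after differences within one view, which mostly agreed to about 1.5°.

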